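# Load the cassette cradle and hold it level

### The job

Finish loading the sprung cradle, which already holds one instrument cassette: gently lower (do not drop) the deep full-length cassette squarely onto it, then the slim full-length one squarely on top, edges lined up. Then press the pile down with the fingers until the slim cassette's top is level with the tops of the cradle's end plates, never driving the platform to its stop, and finish while still holding it pressed there. Leave the short cassette and everything else where it is.

Things in the scene. Friction and masses are not known exactly. Their poses are not given: they have to be found in the camera images.
- cradle: Fixed steel cradle, base plate 200 x 96 x 12 mm; origin under its centre at table height, x along its length, z up. Upright end plates 6 mm thick, 44 mm wide stand at x = +-84 mm (162 mm apart inside: 6 mm free at each end of a 150 mm cassette), tops 105 mm above the table. Long sides open for fingers. Between them a sprung platform 150 x 48 mm, its top 50 mm above the table when up.
- rim_level (a point): Point at the middle of the cradle at the height of the tops of its end plates (105 mm above the table); axes as the cradle's.
- platform (a joint): Sprung platform's travel down, m: 0 = up, 0.030 = on its stop. Preloaded: the cassettes' weight alone does not sink it; under all three it starts to sink at about 3.5 N (2 to 5) of push, then 0.35 N per mm, and springs back if let go. The full pile (24+28+18 = 70 mm) stands 15 mm above the end plates when up, so level is 0.015, about 9 N.
- base_cassette: Stainless cassette already lying on the platform, 150 x 60 x 24 mm, closed box with flat slotted lid, about 0.24 kg; origin at the centre of its underside, x along its length, z up.
- deep_cassette: Deep full-length stainless cassette on the table, 150 x 60 x 28 mm (the thickest loose one), about 0.28 kg, flat slotted lid, vertical sides; origin at the centre of its underside, x along its length, z up. Either end may face either way.
- slim_cassette: Slim full-length stainless cassette on the table, 150 x 60 x 18 mm, about 0.18 kg, flat slotted lid, vertical sides; origin at the centre of its underside, x along its length, z up. Either end may face either way.
- slim_top (a point): Centre of the top face of the slim cassette, 18 mm above its origin.
- short_cassette: Bystander: short stainless cassette, 100 x 60 x 18 mm, not part of the job, lies in line with the other two; origin at the centre of its underside, x along its length.
- gallipot: Bystander: small steel bowl, 72 mm across, 35 mm high; origin under its centre.
- tape_roll: Bystander: paper tape roll lying flat, 90 mm across, 24 mm high; origin under its centre.
- spray_bottle: Bystander: white bottle, 56 mm across, 150 mm high; origin under its centre.
- scissors: Bystander: steel surgical scissors lying flat, about 180 mm long, 6 mm thick.
- forceps: Bystander: steel forceps lying flat, about 125 mm long, 6 mm thick.
- strip_box: Bystander: cardboard box 60 x 110 x 45 mm; origin under its centre.
Mind the look-alikes: they are no part of the job. Leave any orange or turquoise look-alike of the deep_cassette alone. What is shaped like the slim_cassette but pink is not meant.

How it is judged:
By the outcome, as a careful person would: the job done as asked, in the order asked, and still so for the second after the job is handed in, while the arm keeps its last pose, push and grip.
It also fails if it takes over 72 s, if anything falls off the work surface, if the arm or the gripper's body presses on something with over 40 N, if the wrist force passes 120 N, or if a joint passes its speed limit or range.

### The arm

A 6-joint arm with a two-finger parallel gripper is mounted at the origin on the work surface. World frame = base frame: x ahead of the robot, y to its left, z up, the work surface at z = 0. Lengths are in m, angles in rad, forces in N, time in s.
With the tool pointing down it reaches from about 0.35 to 0.775 m from the base axis. Payload 7.3 kg.
Tool frame: the origin (TCP) lies on the centre line of the jaws, within the pads' length; the fingertips stand ahead of it and the grasp point (between the pads) lies 11 mm behind it (robot.nose_length is the z of the fingertips in the tool frame, in m); z points along the fingers, y is the line along which they close (so a half turn about z gives the same grasp; the last joint's range is limited). The gripper opens to 92 mm and grips with 3 to 60 N. Pads are 19 mm wide; open, the fingers measure 130 mm over their backs; the gripper's body (75 mm by 190 mm) begins 47 mm behind the grasp point.
Start: joints at [-1.389, 0.342, 1.524, -0, 1.275, -0.146], TCP at [0.169, -0.497, 0.235] pointing down, gripper open.
Joint ranges: [-2.53, 2.53], [-0.77, 2.02], [0.04, 2.7], [-1, 4.14], [0.28, 2.66], [-3.11, 3.11]. Speed limits (rad/s): [2.57, 2.57, 3.14, 3.14, 3.14, 3.14].

### API

Orientations are given as [roll, pitch, yaw] about the fixed x, y, z axes, in that order (R = Rz(yaw) Ry(pitch) Rx(roll)).
In Python, from cell import robot, cams gives the robot as it stands. The module is installed in compiled form; this text tells all that it offers.
- The arm moves only by the tool carry_out, never from a script. Its argument "deltas" is a list of rows, each a list of 7 numbers: the shift along the tool's x, y, z in cm, then the turn, a rotation vector about the tool's x, y, z in rad, then the opening, from 0 (shut) to 1 (fully open). A call has exactly 8 rows; each row shifts and turns the commanded pose from where the row before left it, along the tool's axes as they then stand; what a row does not reach is not made up. A row lasts 1/12 s, in which the tool goes at most 41.7 mm and 7.16 degrees, less where a joint would pass 70% of its speed; a pose out of reach is approached as far as the arm can. A call is refused whole if a number of a shift passes 4.17 or a number of a turn 0.125, either way. A call with a gripper value outside its range is refused whole. The fingers move at their own pace and stop on an object; "force" is the grip in N (left out, the last holds). Time passes only in rows, so rows that do not move let the fingers close, or fill a call up. It gives the time, the measured TCP pose, the force, the opening and the grip force at its end, in the units of the state.
- robot.observe(): the state, without advancing time (a new reading comes with each control period).
- cams.read_camera(name): name is "side" or "top" or "wrist"; returns a dict with "image" (420x560x3 uint8, blue, green, red), "depth" (420x560 float32, m along the optical axis (not along the pixel's ray), 0 where there is no reading), "fx", "fy", "cx", "cy" (pixels), "world_to_cam" (4x4, takes a point from world to camera coordinates). Camera axes: x right, y up, looking along -z (the intrinsics and any distortion apply to the point x, -y, -z); pixel columns grow to the right and rows downward; lengths in m; the calibration is good to about 2 mm. A picture is of the moment at which its call begins.
- robot.hand_in(): hands the job in; it is judged then, once.
The state is a dict: "time": time; "qpos": joint angles; "qvel": joint speeds; "joint_efforts": joint torques, N m; "tool_pos": TCP position; "tool_rot": TCP orientation; "contact_force": force on the tool from outside, world axes, zero at the start; "torque": the same for the moment, N m; "opening": finger opening in m; "grip_force": force on a finger pad.
Only numpy, scipy, OpenCV 4.12 (cv2) and the standard library are available. Lean on these libraries where they do the work, as an engineer would, in place of code of your own. Each camera call takes 0.05 s, during which the arm holds its last target. There are 200 camera calls.

## Working session

There is one attempt and no reset: what is moved stays moved. The work goes in short steps, Python scripts to look and compute and a tool call to move; the robot and the scene stay as the last step left them, time stands still between calls to the robot, and variables do not carry over. Pictures are saved under pics/ and viewed, at most 10 in all, crops included, and the job is handed in when it is done.

Besides the shell and the picture viewer there is one more tool, called after ">>>" as name(argument=value, ...), one argument or row to a line, values as JSON. carry_out: Moves the arm, as the interface text tells. Its arguments: {"type":"object","properties":{"deltas":{"type":"array","items":{"type":"array","items":{"type":"number"}}},"force":{"type":"number"}},"required":["deltas"]}

```bash
mkdir -p pics; cat > h.py <<'E'
import numpy as np, cv2
from cell import robot, cams
def cam(n):
    c=cams.read_camera(n); return c
def world(c):
    d=c["depth"]; v,u=np.indices(d.shape)
    P=np.stack([(u-c["cx"])/c["fx"]*d,-(v-c["cy"])/c["fy"]*d,-d,np.ones_like(d)],-1)
    W=P@np.linalg.inv(c["world_to_cam"]).T
    W=W[...,:3]; W[d==0]=np.nan
    return W
E
python3 - <<'E'
from h import *
s=robot.observe(); print(s, robot.nose_length)
ims=[]
for n in("top","side"):
    c=cam(n); np.savez(n+".npz",**c); ims.append(c["image"]); print(n,{k:c[k] for k in c if k not in("image","depth")})
    cv2.imwrite(f"pics/{n}0.png",c["image"])
E
```

```text
{'time': 0.0, 'qpos': array([-1.38900922e+00,  3.42765191e-01,  1.52502039e+00, -2.55933519e-06,
        1.27536452e+00, -1.46004074e-01]), 'qvel': array([ 2.84413193e-04, -6.58562467e-04, -6.09016858e-04, -1.46935567e-03,
        2.31072853e-03, -3.56132793e-05]), 'joint_efforts': array([ 1.36656945e-03, -4.31238556e+01, -2.44219851e+01,  7.18616461e-02,
        5.59504679e-02, -1.07636924e-04]), 'tool_pos': array([ 0.16897289, -0.49665678,  0.23402172]), 'tool_rot': array([-3.14005142e+00, -2.24165353e-04,  3.27791758e-01]), 'contact_force': array([ 0.79684947,  0.01744564, -0.89363063]), 'torque': array([-0.00992939,  0.03568267, -0.01722872]), 'grip_force': 0.0, 'opening': 0.09151983408813232} 0.008
top {'fx': 529.8269664671529, 'fy': 529.8269664671529, 'cx': 280.85808012172953, 'cy': 218.38342422480005, 'world_to_cam': array([[ 0.01143634, -0.99989804,  0.00855116, -0.02260665],
       [ 0.99920558,  0.01175408,  0.0380794 , -0.52894618],
       [-0.03817603,  0.00810888,  0.99923813, -1.61454347],
       [ 0.        ,  0.        ,  0.        ,  1.        ]])}
side {'fx': 431.4110181706184, 'fy': 431.4110181706184, 'cx': 282.8470964654329, 'cy': 208.80336598676863, 'world_to_cam': array([[-0.98761279, -0.15644163,  0.01212379,  0.51603712],
       [ 0.1277388 , -0.75672665,  0.64112993, -0.14438497],
       [-0.09112502,  0.63473679,  0.76733658, -1.10603762],
       [ 0.        ,  0.        ,  0.        ,  1.        ]])}
```

View pics/top0.png

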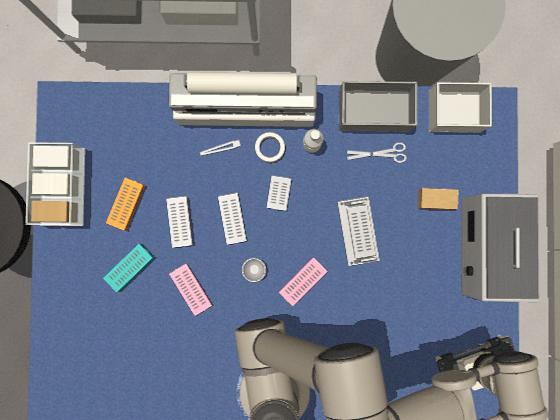

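View pics/side0.png

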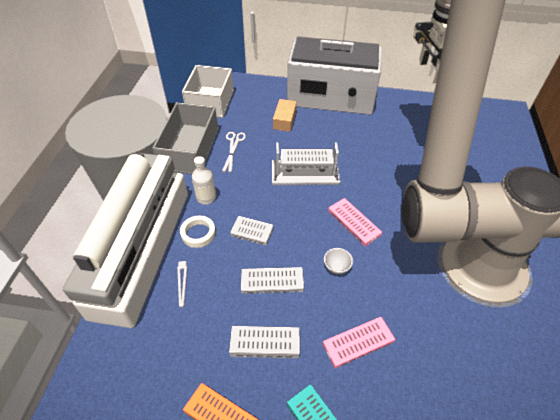

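The top view shows white cassettes at (179,222) and (232,218), the short one at (279,193), and the cradle at (359,231). The look-alikes are orange (125,204), turquoise (129,268), and pink (190,289) and (303,281). In the side view the thicker white one is at (265,341) and the thinner at (272,280). I'll use depth to confirm which is deep and which is slim.

```bash
python3 - <<'E'
from h import *
for n in ("top","side"):
    c=dict(np.load(n+".npz")); W=world(c); im=c["image"]
    hsv=cv2.cvtColor(im,cv2.COLOR_BGR2HSV)
    boxes={"A":(155,190,205,255),"B":(210,185,255,250),"S":(262,170,298,215),"cr":(330,185,390,275)} if n=="top" else {"A":(222,318,308,366),"B":(236,260,310,300),"S":(226,212,276,246),"cr":(265,135,350,190)}
    for k,(a,b,e,f) in boxes.items():
        w=W[b:f,a:e]; h=hsv[b:f,a:e]
        z=w[...,2]
        if k=="cr": m=(z>.062)&(z<.085)
        else: m=z>0.010
        zt=np.nanmedian(z[m])
        m=m&(abs(z-zt)<.006)
        r=cv2.minAreaRect((w[m][:,:2]*1000).astype(np.float32))
        print(n,k,"z",round(float(zt),4),"table",np.nanmedian(z[abs(z)<.012]).round(4),r, np.nanmedian(w[m],0).round(4))
        if k=="cr":
            m=(z>.095)&(z<.12)
            print(" ends",[np.round(p,3) for p in cv2.kmeans(w[m][:,:2].astype(np.float32),2,None,(3,50,1e-6),5,0)[2]] if m.sum()>4 else m.sum(), np.nanmedian(z[m]))
t=dict(np.load("top.npz"))["image"][180:285,150:400]
cv2.imwrite("pics/crop1.png",cv2.resize(t,None,fx=3.2,fy=3.2,interpolation=cv2.INTER_CUBIC))
E
```

```text
top A z 0.027 table -0.001 ((515.578857421875, 293.561279296875), (150.2207489013672, 61.839820861816406), 8.510558128356934) [0.5167 0.294  0.0272]
top B z 0.017 table -0.0007 ((528.7676391601562, 125.99099731445312), (150.32591247558594, 76.97627258300781), 11.303476333618164) [0.5255 0.1344 0.0169]
top S z 0.0172 table -0.0004 ((606.0340576171875, -12.948387145996094), (72.05648803710938, 100.372314453125), 80.9330825805664) [ 0.6066 -0.0068  0.0171]
top cr z 0.0733 table -0.0001 ((495.5950622558594, -250.81747436523438), (166.74940490722656, 61.14432144165039), 9.49026870727539) [ 0.4897 -0.2519  0.0733]
 ends [array([ 0.411, -0.267], dtype=float32), array([ 0.576, -0.238], dtype=float32)] 0.10308847324776793
side A z 0.0284 table 0.0007 ((517.717529296875, 296.0907287597656), (149.23745727539062, 63.64400100708008), 8.032693862915039) [0.517  0.2985 0.0285]
side B z 0.0186 table 0.0008 ((528.9407958984375, 137.28382873535156), (150.3121795654297, 62.55954360961914), 11.270670890808105) [0.5298 0.1392 0.0186]
side S z 0.0183 table 0.0008 ((609.3087158203125, -4.990673065185547), (66.04788208007812, 100.8889389038086), 81.56672668457031) [ 0.6081 -0.002   0.0183]
side cr z 0.074 table 0.001 ((495.2952880859375, -248.24359130859375), (173.1885986328125, 64.36965942382812), 9.972009658813477) [ 0.4935 -0.2454  0.0743]
 ends [array([ 0.578, -0.23 ], dtype=float32), array([ 0.413, -0.262], dtype=float32)] 0.10465033513327371
```

View pics/crop1.png

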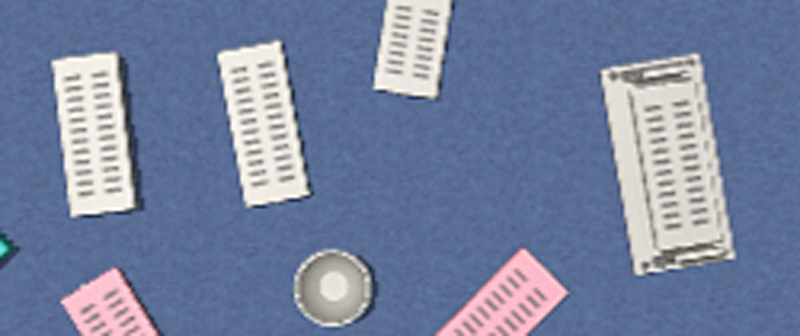

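White A (top 179,222; height 27-28 mm) is the deep cassette. White B (232,218; 17-18 mm) is the slim one. S is the short one, and the coloured ones are decoys. The crop confirms A, B and the cradle at the right. Going above A now.

>>> carry_out(
  deltas=[
    [0, 0, 0, 0, 0, 0.0915, 1],
    [0, 0, 0, 0, 0, 0.0915, 1],
    [3.4, -2.0, 0, 0, 0, 0, 1],
    [3.4, -2.0, 0, 0, 0, 0, 1],
    [3.4, -2.0, 0, 0, 0, 0, 1],
    [3.4, -2.0, 0, 0, 0, 0, 1],
    [3.4, -2.0, 0, 0, 0, 0, 1],
    [3.4, -2.0, 0, 0, 0, 0, 1],
  ],
)

```text
time: 0.77
tool_pos: [0.3546, -0.3473, 0.2345]
tool_rot: [-3.141, 0.0, 0.144]
contact_force: [0.5, -0.9, -0.2]
opening: 0.0919
grip_force: 0.0
```

>>> carry_out(
  deltas=[
    [1.6, -3.8, 0, 0, 0, 0, 1],
    [1.6, -3.8, 0, 0, 0, 0, 1],
    [1.6, -3.8, 0, 0, 0, 0, 1],
    [1.6, -3.8, 0, 0, 0, 0, 1],
    [1.6, -3.8, 0, 0, 0, 0, 1],
    [1.6, -3.8, 0, 0, 0, 0, 1],
    [1.6, -3.8, 0, 0, 0, 0, 1],
    [1.6, -3.8, 0, 0, 0, 0, 1],
  ],
)

```text
time: 1.43
tool_pos: [0.4363, -0.0275, 0.2346]
tool_rot: [-3.142, 0.0, 0.145]
contact_force: [1.1, -0.5, 0.2]
opening: 0.0917
grip_force: 0.0
```

>>> carry_out(
  deltas=[
    [1.5, -3.7, 0, 0, 0, 0, 1],
    [1.5, -3.7, 0, 0, 0, 0, 1],
    [1.5, -3.7, 0, 0, 0, 0, 1],
    [1.5, -3.7, 0, 0, 0, 0, 1],
    [1.5, -3.7, 0, 0, 0, 0, 1],
    [1.5, -3.7, 0, 0, 0, 0, 1],
    [1.5, -3.7, 0, 0, 0, 0, 1],
    [0, 0, 0, 0, 0, 0, 1],
  ],
)

```text
time: 2.1
tool_pos: [0.5032, 0.2479, 0.2337]
tool_rot: [-3.139, -0.0, 0.15]
contact_force: [-1.1, -0.7, 0.0]
opening: 0.0918
grip_force: 0.0
```

```bash
cat >> h.py <<'E'
def rays(c,z):
    """world xy of every pixel cast onto plane z"""
    v,u=np.indices(c["depth"].shape); M=np.linalg.inv(c["world_to_cam"])
    D=np.stack([(u-c["cx"])/c["fx"],-(v-c["cy"])/c["fy"],-np.ones(u.shape)],-1)@M[:3,:3].T
    o=M[:3,3]; return o+D*((z-o[2])/D[...,2])[...,None]
def measure(n,z,xy,rad=.13,tol=.006,c=None):
    c=c or cam(n); W=world(c); m=(abs(W[...,2]-z)<tol)&(np.hypot(W[...,0]-xy[0],W[...,1]-xy[1])<rad)
    m&=cv2.cvtColor(c["image"],cv2.COLOR_BGR2HSV)[...,1]<90
    m=cv2.morphologyEx(m.astype(np.uint8),cv2.MORPH_OPEN,np.ones((3,3)))
    k,l,st,_=cv2.connectedComponentsWithStats(m); i=1+st[1:,4].argmax()
    R=rays(c,z)[l==i][:,:2]; r=cv2.minAreaRect((R*1000).astype(np.float32))
    (w,h),a=r[1],r[2]
    if w<h: a-=90
    s=robot.observe(); p=s["tool_pos"]; y=s["tool_rot"][2]; d=np.array(r[0])/1000-p[:2]
    ex=np.array([np.cos(y),np.sin(y)]); ey=np.array([np.sin(y),-np.cos(y)])
    print(n,"ctr",np.round(r[0],1),"size",np.round(r[1],1),"ang",round(a,2),"zmed",np.nanmedian(W[l==i][:,2]).round(4),"| tool dx,dy cm",(100*d@ex).round(2),(100*d@ey).round(2),"dz(tip turn) rad",round(y-np.radians(a),4),"tcp z",p[2].round(4), "bbox",st[i])
    return c
E
python3 - <<'E'
from h import *
c=measure("wrist",.028,(.517,.295)); cv2.imwrite("pics/w1.png",c["image"]); print(c["fx"],np.linalg.inv(c["world_to_cam"])[:3])
E
```

```text
wrist ctr [516.7 295.2] size [149.   59.9] ang 7.9 zmed 0.0282 | tool dx,dy cm 2.14 -4.76 dz(tip turn) rad 0.0116 tcp z 0.2336 bbox [ 201   83   67  154 9579]
370.89693394372165 [[ 0.14883751  0.94037426  0.30584905  0.58713436]
 [-0.98885848  0.14232374  0.04362169  0.25943989]
 [-0.00250886 -0.30893397  0.95108018  0.38407462]]
```

View pics/w1.png

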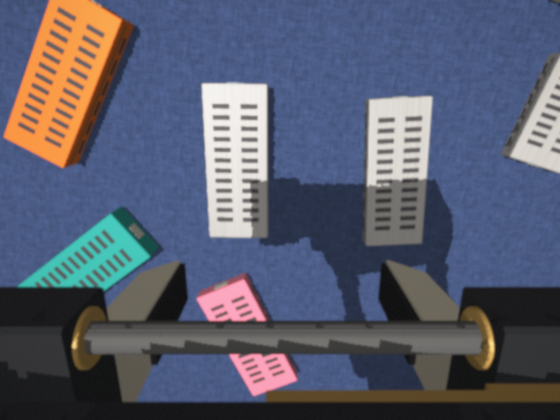

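The wrist view shows the deep cassette at (235,160), the slim at (400,170), and decoys in orange, turquoise and pink. Descending onto the deep one.

>>> carry_out(
  deltas=[
    [1.05, -2.4, 0, 0, 0, 0.012, 1],
    [1.05, -2.35, 2, 0, 0, 0, 1],
    [0, 0, 4, 0, 0, 0, 1],
    [0, 0, 4, 0, 0, 0, 1],
    [0, 0, 4, 0, 0, 0, 1],
    [0, 0, 3.2, 0, 0, 0, 1],
    [0, 0, 2.5, 0, 0, 0, 1],
    [0, 0, 1.5, 0, 0, 0, 1],
  ],
)

```text
time: 2.82
tool_pos: [0.5152, 0.2897, 0.0192]
tool_rot: [3.14, 0.006, 0.132]
contact_force: [0.6, -1.0, -0.4]
opening: 0.0917
grip_force: 0.0
```

>>> carry_out(
  deltas=[
    [0, 0, 0.6, 0, 0, 0, 1],
    [0, 0, 0.3, 0, 0, 0, 1],
    [0, 0, 0, 0, 0, 0, 0.75],
    [0, 0, 0, 0, 0, 0, 0.6],
    [0, 0, 0, 0, 0, 0, 0.5],
    [0, 0, 0, 0, 0, 0, 0.5],
    [0, 0, 0, 0, 0, 0, 0.5],
    [0, 0, 0, 0, 0, 0, 0.5],
  ],
  force=25,
)

```text
time: 3.48
tool_pos: [0.5178, 0.2925, 0.0147]
tool_rot: [-3.141, -0.002, 0.133]
contact_force: [-1.5, 2.7, 4.0]
opening: 0.0601
grip_force: 25.0
```

>>> carry_out(
  deltas=[
    [0, 0, -0.5, 0, 0, 0, 0.5],
    [0, 0, -1.5, 0, 0, 0, 0.5],
    [0, 0, -3, 0, 0, 0, 0.5],
    [0, 0, -4, 0, 0, -0.02, 0.5],
    [0, 0, -4, 0, 0, -0.019, 0.5],
    [0, 0, -4, 0, 0, 0, 0.5],
    [0, 1, -3.5, 0, 0, 0, 0.5],
    [-0.6, 2, -2, 0, 0, 0, 0.5],
  ],
)

```text
time: 4.15
tool_pos: [0.5174, 0.2626, 0.2431]
tool_rot: [-3.14, -0.006, 0.174]
contact_force: [0.1, -0.8, -2.4]
opening: 0.0598
grip_force: 25.0
```

>>> carry_out(
  deltas=[
    [-1.3, 3.6, 0, 0, 0, 0, 0.5],
    [-1.4, 3.8, 0, 0, 0, 0, 0.5],
    [-1.4, 3.8, 0, 0, 0, 0, 0.5],
    [-1.4, 3.8, 0, 0, 0, 0, 0.5],
    [-1.4, 3.8, 0, 0, 0, 0, 0.5],
    [-1.4, 3.8, 0, 0, 0, 0, 0.5],
    [-1.4, 3.8, 0, 0, 0, 0, 0.5],
    [-1, 3, 0, 0, 0, 0, 0.5],
  ],
)

```text
time: 4.82
tool_pos: [0.4595, -0.0493, 0.2386]
tool_rot: [3.141, 0.002, 0.171]
contact_force: [1.5, 0.7, -2.8]
opening: 0.06
grip_force: 25.0
```

>>> carry_out(
  deltas=[
    [-0.5, 2, 0, 0, 0, 0, 0.5],
    [0, 1, 0, 0, 0, 0, 0.5],
    [0, 0, 0, 0, 0, 0, 0.5],
    [0, 0, 0, 0, 0, 0, 0.5],
    [0, 0, 0, 0, 0, 0, 0.5],
    [0, 0, 0, 0, 0, 0, 0.5],
    [0, 0, 0, 0, 0, 0, 0.5],
    [0, 0, 0, 0, 0, 0, 0.5],
  ],
)

```text
time: 5.48
tool_pos: [0.4615, -0.0763, 0.2387]
tool_rot: [-3.142, 0.0, 0.173]
contact_force: [-0.1, 0.9, -2.5]
opening: 0.0601
grip_force: 25.0
```

```bash
python3 - <<'E'
from h import *
c=cam("wrist"); cv2.imwrite("pics/w2.png",c["image"]); np.savez("w2.npz",**c)
try: measure("wrist",.074,(.494,-.25),tol=.008,c=c)
except Exception as e: print(e)
E
```

```text
wrist ctr [ 492.9 -248.2] size [148.8  63.7] ang 9.83 zmed 0.0741 | tool dx,dy cm 0.13 17.46 dz(tip turn) rad 0.0015 tcp z 0.2387 bbox [  436   106    99   166 11862]
```

View pics/w2.png

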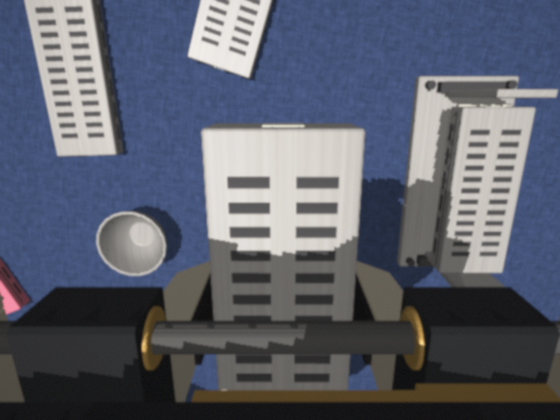

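Wrist view: the held deep cassette is at centre (285,250) and the cradle with the base cassette is at right (485,190). Refining edges.

```bash
python3 - <<'E'
from h import *
c=dict(np.load("w2.npz")); 
for t in(.002,.003,.004): measure("wrist",.0742,(.494,-.25),tol=t,c=c)
s=robot.observe();p=s["tool_pos"];y=s["tool_rot"][2]
W=world(c); zt=p[2]+.0133
m=(abs(W[...,2]-zt)<.005)&(np.hypot(W[...,0]-p[0],W[...,1]-p[1])<.1); m[270:]=0
R=rays(c,zt)-p; X=R[...,0]*np.cos(y)+R[...,1]*np.sin(y); Y=R[...,0]*np.sin(y)-R[...,1]*np.cos(y)
print("held: z",np.nanmedian(W[m][:,2])-p[2],"xmax",np.percentile(X[m],[98,99.5,100]))
for lo,hi in((.04,.05),(.055,.065)):
    k=m&(X>lo)&(X<hi); print(Y[k].min(),Y[k].max())
# base edges per slice in tool frame
Rb=rays(c,.0742)-p; X=Rb[...,0]*np.cos(y)+Rb[...,1]*np.sin(y); Y=Rb[...,0]*np.sin(y)-Rb[...,1]*np.cos(y)
m=(abs(W[...,2]-.0742)<.003)&(Y>.12)&(Y<.24)&(abs(X)<.09)
for a in np.arange(-.06,.07,.02):
    k=m&(abs(X-a)<.006); print(round(a,2),np.percentile(Y[k],[1,99]).round(4))
E
```

```text
wrist ctr [ 492.8 -249.7] size [147.9  60.4] ang 9.83 zmed 0.0741 | tool dx,dy cm 0.1 17.61 dz(tip turn) rad 0.0015 tcp z 0.2387 bbox [  439   107    96   165 11217]
wrist ctr [ 492.8 -249.5] size [147.9  60.9] ang 9.83 zmed 0.0741 | tool dx,dy cm 0.1 17.59 dz(tip turn) rad 0.0015 tcp z 0.2387 bbox [  438   107    97   165 11385]
wrist ctr [ 492.7 -249.3] size [147.9  61.4] ang 9.86 zmed 0.0741 | tool dx,dy cm 0.1 17.56 dz(tip turn) rad 0.001 tcp z 0.2387 bbox [  438   107    97   165 11486]
held: z 0.013428160381662169 xmax [0.07286242 0.07356797 0.07427139]
-0.029223412424653997 0.030158792560410836
-0.029213912382268482 0.03015664228833443
-0.06 [0.1462 0.2056]
-0.04 [0.1463 0.2056]
-0.02 [0.1463 0.2057]
0.0 [0.1463 0.2057]
0.02 [0.1464 0.2057]
0.04 [0.1462 0.2058]
0.06 [0.1464 0.2058]
```

>>> carry_out(
  deltas=[
    [0.17, 2.5, 0, 0, 0, 0.001, 0.5],
    [0, 4, 0, 0, 0, 0, 0.5],
    [0, 4, 0, 0, 0, 0, 0.5],
    [0, 4, 0, 0, 0, 0, 0.5],
    [0, 2, 0, 0, 0, 0, 0.5],
    [0, 1.05, 1, 0, 0, 0, 0.5],
    [0, 0, 3, 0, 0, 0, 0.5],
    [0, 0, 3, 0, 0, 0, 0.5],
  ],
)

```text
time: 6.2
tool_pos: [0.4934, -0.2501, 0.1681]
tool_rot: [3.14, -0.002, 0.17]
contact_force: [0.6, 0.7, -3.4]
opening: 0.0599
grip_force: 25.0
```

>>> carry_out(
  deltas=[
    [0, 0, 3, 0, 0, 0, 0.5],
    [0, 0, 2, 0, 0, 0, 0.5],
    [0, 0, 1, 0, 0, 0, 0.5],
    [0, 0, 0, 0, 0, 0, 0.5],
    [0, 0, 0, 0, 0, 0, 0.5],
    [0, 0, 0, 0, 0, 0, 0.5],
    [0, 0, 0, 0, 0, 0, 0.5],
    [0, 0, 0, 0, 0, 0, 0.5],
  ],
)

```text
time: 6.87
tool_pos: [0.4936, -0.2501, 0.1101]
tool_rot: [3.14, -0.002, 0.171]
contact_force: [-0.0, -0.3, -2.7]
opening: 0.0597
grip_force: 25.0
```

```bash
python3 - <<'E'
from h import *
s=robot.observe(); p=s["tool_pos"]; y=s["tool_rot"][2]; print(p,s["tool_rot"])
t=np.array([.4615,-.0763]); Y=.173
B=t+.001*np.array([np.cos(Y),np.sin(Y)])+.176*np.array([np.sin(Y),-np.cos(Y)]); 
off=np.array([-.0007,.0005]); ex=np.array([np.cos(y),np.sin(y)]); ey=np.array([np.sin(y),-np.cos(y)])
d=B-(p[:2]+off[0]*ex+off[1]*ey); print("remaining cm",100*d@ex,100*d@ey)
E
```

```text
[ 0.49361625 -0.25014444  0.1100822 ] [ 3.13967889e+00 -1.91489051e-03  1.70960452e-01]
remaining cm -0.0013135634203985252 -0.12764125156732803
```

>>> carry_out(
  deltas=[
    [0, -0.12, 0.3, 0, 0, 0, 0.5],
    [0, 0, 0.5, 0, 0, 0, 0.5],
    [0, 0, 0.5, 0, 0, 0, 0.5],
    [0, 0, 0.3, 0, 0, 0, 0.5],
    [0, 0, 0.2, 0, 0, 0, 0.5],
    [0, 0, 0.1, 0, 0, 0, 0.5],
    [0, 0, 0.05, 0, 0, 0, 0.5],
    [0, 0, 0.05, 0, 0, 0, 0.5],
  ],
)

```text
time: 7.53
tool_pos: [0.4927, -0.2487, 0.0888]
tool_rot: [3.142, 0.0, 0.171]
contact_force: [-2.5, 1.0, 3.3]
opening: 0.0599
grip_force: 25.0
```

>>> carry_out(
  deltas=[
    [0, 0, 0, 0, 0, 0, 0.66],
    [0, 0, 0, 0, 0, 0, 0.7],
    [0, 0, 0, 0, 0, 0, 0.8],
    [0, 0, 0, 0, 0, 0, 1],
    [0, 0, 0, 0, 0, 0, 1],
    [0, 0, 0, 0, 0, 0, 1],
    [0, 0, -1, 0, 0, 0, 1],
    [0, 0, -2, 0, 0, 0, 1],
  ],
)

```text
time: 8.2
tool_pos: [0.4915, -0.2478, 0.1175]
tool_rot: [-3.138, 0.003, 0.171]
contact_force: [-0.8, 0.2, 0.1]
opening: 0.0913
grip_force: 0.0
```

>>> carry_out(
  deltas=[
    [0, 0, -3, 0, 0, 0, 1],
    [0, 0, -4, 0, 0, 0, 1],
    [0, 0, -4, 0, 0, 0, 1],
    [0, -2, -2, 0, 0, 0, 1],
    [-0.8, -3.5, 0, 0, 0, 0, 1],
    [-1, -2.0, 0, 0, 0, 0, 1],
    [0, 0, 0, 0, 0, 0, 1],
    [0, 0, 0, 0, 0, 0, 1],
  ],
)

```text
time: 8.87
tool_pos: [0.4621, -0.1772, 0.25]
tool_rot: [3.14, -0.001, 0.172]
contact_force: [0.1, -0.7, -0.0]
opening: 0.0915
grip_force: 0.0
```

```bash
cat > lk.py <<'E'
from h import *
import sys
def look(zt,zb,name,ctr=(.493,-.25)):
    c=cam("wrist"); cv2.imwrite(f"pics/{name}.png",c["image"]); np.savez(name+".npz",**c)
    measure("wrist",zt,ctr,tol=.004,c=c)
    W=world(c)
    m=(W[...,2]>.098)&(W[...,2]<.112)&(np.hypot(W[...,0]-ctr[0],W[...,1]-ctr[1])<.11)
    R=rays(c,.105)-np.array([*ctr,0]); Y=np.radians(9.85)
    X=R[...,0]*np.cos(Y)+R[...,1]*np.sin(Y); V=R[...,0]*np.sin(Y)-R[...,1]*np.cos(Y)
    for sg in(1,-1):
        k=m&(sg*X>.077)
        if k.sum()>20: print("plate",sg,k.sum(),np.percentile(X[k],[2,50,98]).round(4),np.percentile(V[k],[1,99]).round(4))
    return c,W
E
python3 - <<'E'
from lk import *
look(.102,.074,"w3")
E
```

```text
wrist ctr [ 491.5 -248.9] size [148.6  60.2] ang 9.82 zmed 0.1022 | tool dx,dy cm 1.64 7.48 dz(tip turn) rad -0.0001 tcp z 0.2496 bbox [  334    86    87   179 13016]
plate 1 534 [0.0821 0.0849 0.0876] [-0.0209  0.0227]
plate -1 299 [-0.0848 -0.0809 -0.0771] [-0.0205  0.009 ]
```

View pics/w3.png

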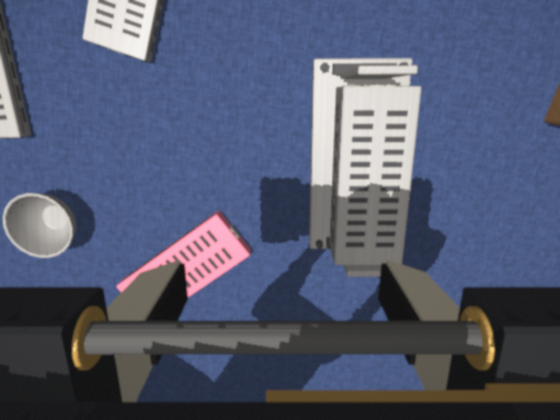

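Wrist view: the deep cassette lies squarely in the cradle at (375,175), within about 1 mm and 0.1° of the base. Next the slim one.

>>> carry_out(
  deltas=[
    [0.8, -2.5, 0, 0, 0, 0, 1],
    [1.3, -3.9, 0, 0, 0, 0, 1],
    [1.3, -3.9, 0, 0, 0, 0, 1],
    [1.3, -3.9, 0, 0, 0, 0, 1],
    [1.3, -3.9, 0, 0, 0, 0, 1],
    [1.3, -3.9, 0, 0, 0, 0, 1],
    [1.3, -3.9, 0, 0, 0, 0, 1],
    [0.8, -2.5, 0, 0, 0, 0, 1],
  ],
)

```text
time: 9.58
tool_pos: [0.5077, 0.1209, 0.2486]
tool_rot: [-3.141, -0.001, 0.172]
contact_force: [-0.0, 0.5, 0.4]
opening: 0.092
grip_force: 0.0
```

>>> carry_out(
  deltas=[
    [0, 0, 1, 0, 0, -0.025, 1],
    [0, 0, 2, 0, 0, 0, 1],
    [0, 0, 2, 0, 0, 0, 1],
    [0, 0, 1, 0, 0, 0, 1],
    [0, 0, 0, 0, 0, 0, 1],
    [0, 0, 0, 0, 0, 0, 1],
    [0, 0, 0, 0, 0, 0, 1],
    [0, 0, 0, 0, 0, 0, 1],
  ],
)

```text
time: 10.25
tool_pos: [0.5075, 0.1177, 0.1898]
tool_rot: [3.141, -0.002, 0.195]
contact_force: [0.3, -0.0, 0.1]
opening: 0.0921
grip_force: 0.0
```

```bash
python3 - <<'E'
from h import *
measure("wrist",.018,(.529,.138),tol=.005,rad=.1)
E
```

```text
wrist ctr [528.5 135.9] size [148.9  59.7] ang 11.3 zmed 0.0182 | tool dx,dy cm 2.43 -1.36 dz(tip turn) rad -0.0017 tcp z 0.1898 bbox [  229    77    73   170 11553]
```

>>> carry_out(
  deltas=[
    [1.2, -0.7, 1, 0, 0, -0.002, 1],
    [1.2, -0.65, 2, 0, 0, 0, 1],
    [0, 0, 4, 0, 0, 0, 1],
    [0, 0, 4, 0, 0, 0, 1],
    [0, 0, 3, 0, 0, 0, 1],
    [0, 0, 2, 0, 0, 0, 1],
    [0, 0, 1, 0, 0, 0, 1],
    [0, 0, 0.5, 0, 0, 0, 1],
  ],
)

```text
time: 10.97
tool_pos: [0.5273, 0.1359, 0.0128]
tool_rot: [-3.142, 0.001, 0.198]
contact_force: [0.2, 0.2, 0.6]
opening: 0.0918
grip_force: 0.0
```

>>> carry_out(
  deltas=[
    [0, 0, 0.1, 0, 0, 0, 1],
    [0, 0, 0, 0, 0, 0, 0.9],
    [0, 0, 0, 0, 0, 0, 0.75],
    [0, 0, 0, 0, 0, 0, 0.6],
    [0, 0, 0, 0, 0, 0, 0.5],
    [0, 0, 0, 0, 0, 0, 0.5],
    [0, 0, 0, 0, 0, 0, 0.5],
    [0, 0, 0, 0, 0, 0, 0.5],
  ],
  force=20,
)

```text
time: 11.63
tool_pos: [0.5278, 0.136, 0.0132]
tool_rot: [3.141, -0.001, 0.198]
contact_force: [-0.7, -0.5, 5.0]
opening: 0.0601
grip_force: 20.0
```

>>> carry_out(
  deltas=[
    [0, 0, -0.5, 0, 0, 0, 0.5],
    [0, 0, -1.5, 0, 0, 0, 0.5],
    [0, 0, -3, 0, 0, 0, 0.5],
    [0, 0, -4, 0, 0, 0.013, 0.5],
    [0, 0, -4, 0, 0, 0.013, 0.5],
    [0, 0, -4, 0, 0, 0, 0.5],
    [-0.7, 1, -4, 0, 0, 0, 0.5],
    [-1.3, 2.5, -2, 0, 0, 0, 0.5],
  ],
)

```text
time: 12.3
tool_pos: [0.5152, 0.0999, 0.2475]
tool_rot: [-3.142, -0.007, 0.175]
contact_force: [0.5, -0.5, -0.5]
opening: 0.0598
grip_force: 20.0
```

>>> carry_out(
  deltas=[
    [-1.7, 3.5, 0, 0, 0, 0, 0.5],
    [-1.8, 3.5, 0, 0, 0, 0, 0.5],
    [-1.8, 3.5, 0, 0, 0, 0, 0.5],
    [-1.8, 3.5, 0, 0, 0, 0, 0.5],
    [-1, 2.3, 0, 0, 0, 0, 0.5],
    [0, 0, 0, 0, 0, 0, 0.5],
    [0, 0, 0, 0, 0, 0, 0.5],
    [0, 0, 0, 0, 0, 0, 0.5],
  ],
)

```text
time: 12.97
tool_pos: [0.4617, -0.076, 0.2425]
tool_rot: [-3.141, 0.0, 0.171]
contact_force: [-0.4, -0.3, -0.6]
opening: 0.0596
grip_force: 20.0
```

```bash
python3 - <<'E'
from lk import *
c,W=look(.102,.074,"w4")
s=robot.observe();p=s["tool_pos"];y=s["tool_rot"][2]; print(p,s["tool_rot"],s["contact_force"])
m0=(np.hypot(W[...,0]-p[0],W[...,1]-p[1])<.1)&(W[...,2]>p[2]-.03); m0[270:]=0
z=W[...,2][m0]; zt=p[2]+.018-.0132
m=m0&(abs(W[...,2]-zt)<.005); zt=np.nanmedian(W[...,2][m])
R=rays(c,zt)-p; X=R[...,0]*np.cos(y)+R[...,1]*np.sin(y); Y=R[...,0]*np.sin(y)-R[...,1]*np.cos(y)
print("held: z",zt-p[2],"xmax",np.percentile(X[m],[98,99.5,100]))
for lo,hi in((.03,.04),(.055,.065)):
    k=m&(X>lo)&(X<hi); print(Y[k].min(),Y[k].max())
E
```

```text
wrist ctr [ 491.7 -248. ] size [149.5  61.7] ang 9.62 zmed 0.1021 | tool dx,dy cm -0.02 17.49 dz(tip turn) rad 0.0044 tcp z 0.2425 bbox [  447   108   107   178 13322]
plate 1 514 [0.0823 0.0851 0.0872] [-0.0236  0.0227]
[ 0.46187183 -0.07561232  0.24251372] [-3.14118862e+00  1.79083776e-04  1.72386089e-01] [ 0.04104005  0.48834265 -1.96032895]
held: z 0.0049693191303606665 xmax [0.07379003 0.07483907 0.07524715]
-0.02863899160107235 0.03070567953478477
-0.028603595296406454 0.03075746742908199
```

>>> carry_out(
  deltas=[
    [0, 2.5, 0, 0, 0, 0, 0.5],
    [0, 4, 0, 0, 0, 0, 0.5],
    [0, 4, 0, 0, 0, 0, 0.5],
    [0, 4, 0, 0, 0, 0, 0.5],
    [0, 2, 0, 0, 0, 0, 0.5],
    [0, 1.0, 1, 0, 0, 0, 0.5],
    [0, 0, 2, 0, 0, 0, 0.5],
    [0, 0, 3, 0, 0, 0, 0.5],
  ],
)

```text
time: 13.68
tool_pos: [0.4932, -0.2484, 0.183]
tool_rot: [3.139, -0.003, 0.172]
contact_force: [0.3, 0.0, -1.4]
opening: 0.0595
grip_force: 20.0
```

>>> carry_out(
  deltas=[
    [0, 0, 2, 0, 0, 0, 0.5],
    [0, 0, 2, 0, 0, 0, 0.5],
    [0, 0, 0.7, 0, 0, 0, 0.5],
    [0, 0, 0, 0, 0, 0, 0.5],
    [0, 0, 0, 0, 0, 0, 0.5],
    [0, 0, 0, 0, 0, 0, 0.5],
    [0, 0, 0, 0, 0, 0, 0.5],
    [0, 0, 0, 0, 0, 0, 0.5],
  ],
)

```text
time: 14.35
tool_pos: [0.4923, -0.249, 0.1367]
tool_rot: [3.14, -0.002, 0.172]
contact_force: [-0.2, 0.7, -1.9]
opening: 0.0597
grip_force: 20.0
```

```bash
python3 - <<'E'
from h import *
s=robot.observe(); p=s["tool_pos"]; y=s["tool_rot"][2]; print(p,s["tool_rot"],s["contact_force"])
d=np.array([.4918,-.2483])-p[:2]; print(100*(d[0]*np.cos(y)+d[1]*np.sin(y)),100*(d[0]*np.sin(y)-d[1]*np.cos(y)))
E
```

```text
[ 0.49231417 -0.24898371  0.13669888] [ 3.13998975e+00 -1.54004116e-03  1.71885265e-01] [-0.19475796  0.65081745 -1.88137967]
-0.038964893892295474 -0.07615764717185311
```

>>> carry_out(
  deltas=[
    [-0.04, -0.07, 0.3, 0, 0, 0, 0.5],
    [0, 0, 0.5, 0, 0, 0, 0.5],
    [0, 0, 0.5, 0, 0, 0, 0.5],
    [0, 0, 0.3, 0, 0, 0, 0.5],
    [0, 0, 0.2, 0, 0, 0, 0.5],
    [0, 0, 0.1, 0, 0, 0, 0.5],
    [0, 0, 0.05, 0, 0, 0, 0.5],
    [0, 0, 0, 0, 0, 0, 0.5],
  ],
)

```text
time: 15.02
tool_pos: [0.4913, -0.2481, 0.116]
tool_rot: [-3.142, 0.0, 0.172]
contact_force: [-0.6, -0.1, -1.1]
opening: 0.0599
grip_force: 20.0
```

>>> carry_out(
  deltas=[
    [0, 0, 0.05, 0, 0, 0, 0.5],
    [0, 0, 0.05, 0, 0, 0, 0.5],
    [0, 0, 0.03, 0, 0, 0, 0.5],
    [0, 0, 0, 0, 0, 0, 0.5],
    [0, 0, 0, 0, 0, 0, 0.5],
    [0, 0, 0, 0, 0, 0, 0.5],
    [0, 0, 0, 0, 0, 0, 0.5],
    [0, 0, 0, 0, 0, 0, 0.5],
  ],
)

```text
time: 15.68
tool_pos: [0.4914, -0.2482, 0.1151]
tool_rot: [3.141, -0.0, 0.172]
contact_force: [-0.8, 0.2, 4.0]
opening: 0.0601
grip_force: 20.0
```

Contact made. Release and rise.

>>> carry_out(
  deltas=[
    [0, 0, 0, 0, 0, 0, 0.66],
    [0, 0, 0, 0, 0, 0, 0.7],
    [0, 0, 0, 0, 0, 0, 0.8],
    [0, 0, 0, 0, 0, 0, 1],
    [0, 0, 0, 0, 0, 0, 1],
    [0, 0, 0, 0, 0, 0, 1],
    [0, 0, -1, 0, 0, 0, 1],
    [0, 0, -2, 0, 0, 0, 1],
  ],
)

```text
time: 16.35
tool_pos: [0.4901, -0.2473, 0.1435]
tool_rot: [-3.138, 0.004, 0.172]
contact_force: [-0.5, 0.1, 0.0]
opening: 0.0915
grip_force: 0.0
```

>>> carry_out(
  deltas=[
    [0, 0, -3, 0, 0, 0, 1],
    [0, 0, -4, 0, 0, 0, 1],
    [0, -2, -3, 0, 0, 0, 1],
    [0, -3, 0, 0, 0, 0, 1],
    [0, -2, 0, 0, 0, 0, 1],
    [0, 0, 0, 0, 0, 0, 1],
    [0, 0, 0, 0, 0, 0, 1],
    [0, 0, 0, 0, 0, 0, 1],
  ],
)

```text
time: 17.02
tool_pos: [0.4795, -0.1796, 0.2452]
tool_rot: [3.141, -0.0, 0.172]
contact_force: [-0.2, 0.3, 0.4]
opening: 0.0918
grip_force: 0.0
```

```bash
python3 - <<'E'
from lk import *
look(.120,.074,"w5")
c=cam("side"); cv2.imwrite("pics/s5.png",cv2.resize(c["image"][110:210,240:370],None,fx=6,fy=6,interpolation=cv2.INTER_CUBIC))
E
```

```text
wrist ctr [ 492.4 -248.1] size [149.1  60. ] ang 9.81 zmed 0.1202 | tool dx,dy cm 0.11 6.93 dz(tip turn) rad 0.0002 tcp z 0.2449 bbox [  330   108    91   186 13582]
plate 1 483 [0.0824 0.0845 0.0873] [-0.0213  0.023 ]
plate -1 74 [-0.0855 -0.085  -0.0845] [-0.0192  0.0127]
```

View pics/w5.png

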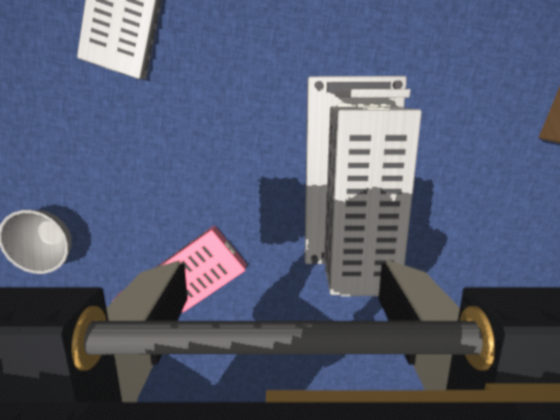

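View pics/s5.png

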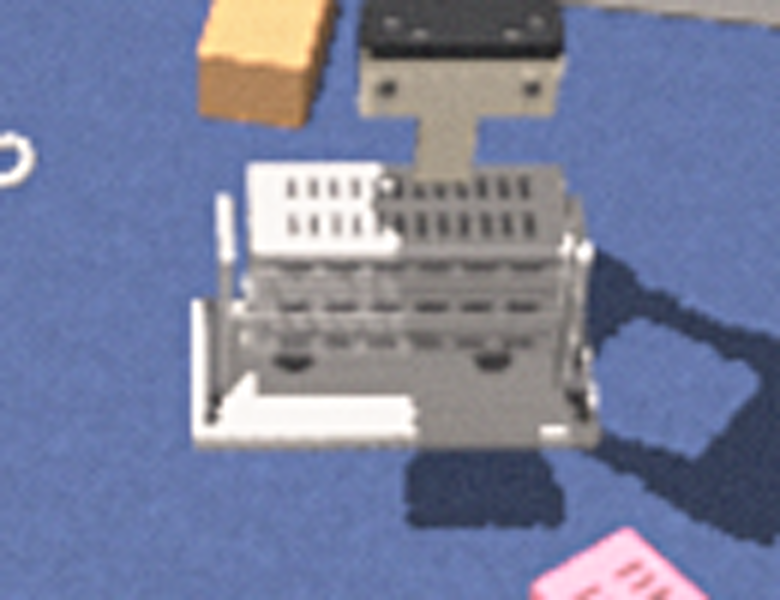

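Both views show the slim cassette squarely on the deep one (wrist (375,200)), flush to about 1 mm. Next: close the fingers, move over the centre, press.

>>> carry_out(
  deltas=[
    [0.05, 2, 0, 0, 0, 0, 0.5],
    [0.05, 3, 0, 0, 0, 0, 0.2],
    [0, 1.9, 0, 0, 0, 0, 0],
    [0, 0, 1, 0, 0, 0, 0],
    [0, 0, 2, 0, 0, 0, 0],
    [0, 0, 3, 0, 0, 0, 0],
    [0, 0, 2, 0, 0, 0, 0],
    [0, 0, 1, 0, 0, 0, 0],
  ],
)

```text
time: 17.78
tool_pos: [0.4904, -0.2462, 0.1513]
tool_rot: [-3.138, 0.004, 0.171]
contact_force: [-0.9, 0.2, -0.1]
opening: 0.0429
grip_force: 0.0
```

>>> carry_out(
  deltas=[
    [0, 0, 1, 0, 0, 0, 0],
    [0, 0, 0.8, 0, 0, 0, 0],
    [0, 0, 0, 0, 0, 0, 0],
    [0, 0, 0, 0, 0, 0, 0],
    [0, 0, 0, 0, 0, 0, 0],
    [0, 0, 0, 0, 0, 0, 0],
    [0, 0, 0, 0, 0, 0, 0],
    [0, 0, 0, 0, 0, 0, 0],
  ],
)

```text
time: 18.45
tool_pos: [0.4923, -0.2471, 0.1373]
tool_rot: [3.141, -0.001, 0.172]
contact_force: [-0.5, 0.1, 0.2]
opening: 0.0009
grip_force: 0.0
```

>>> carry_out(
  deltas=[
    [0, 0.15, 0.3, 0, 0, 0, 0],
    [0, 0, 0.3, 0, 0, 0, 0],
    [0, 0, 0.2, 0, 0, 0, 0],
    [0, 0, 0.03, 0, 0, 0, 0],
    [0, 0, 0, 0, 0, 0, 0],
    [0, 0, 0, 0, 0, 0, 0],
    [0, 0, 0, 0, 0, 0, 0],
    [0, 0, 0, 0, 0, 0, 0],
  ],
)

```text
time: 19.12
tool_pos: [0.4923, -0.2484, 0.1284]
tool_rot: [3.142, 0.0, 0.172]
contact_force: [-0.5, 0.1, 0.5]
opening: 0.0006
grip_force: 0.0
```

>>> carry_out(
  deltas=[
    [0, 0, 0.03, 0, 0, 0, 0],
    [0, 0, 0.03, 0, 0, 0, 0],
    [0, 0, 0.03, 0, 0, 0, 0],
    [0, 0, 0.03, 0, 0, 0, 0],
    [0, 0, 0.03, 0, 0, 0, 0],
    [0, 0, 0, 0, 0, 0, 0],
    [0, 0, 0, 0, 0, 0, 0],
    [0, 0, 0, 0, 0, 0, 0],
  ],
)

```text
time: 19.78
tool_pos: [0.4924, -0.2484, 0.127]
tool_rot: [3.141, -0.0, 0.172]
contact_force: [-0.9, 0.5, 5.0]
opening: 0.0006
grip_force: 2.4
```

>>> carry_out(
  deltas=[
    [0, 0, 0.15, 0, 0, 0, 0],
    [0, 0, 0.2, 0, 0, 0, 0],
    [0, 0, 0.2, 0, 0, 0, 0],
    [0, 0, 0.2, 0, 0, 0, 0],
    [0, 0, 0.2, 0, 0, 0, 0],
    [0, 0, 0.15, 0, 0, 0, 0],
    [0, 0, 0, 0, 0, 0, 0],
    [0, 0, 0, 0, 0, 0, 0],
  ],
)

```text
time: 20.45
tool_pos: [0.4924, -0.2485, 0.1163]
tool_rot: [3.141, -0.0, 0.172]
contact_force: [-2.3, 2.2, 7.9]
opening: 0.0004
grip_force: 3.9
```

>>> carry_out(
  deltas=[
    [0, 0, 0.1, 0, 0, 0, 0],
    [0, 0, 0.05, 0, 0, 0, 0],
    [0, 0, 0, 0, 0, 0, 0],
    [0, 0, 0, 0, 0, 0, 0],
    [0, 0, 0, 0, 0, 0, 0],
    [0, 0, 0, 0, 0, 0, 0],
    [0, 0, 0, 0, 0, 0, 0],
    [0, 0, 0, 0, 0, 0, 0],
  ],
)

```text
time: 21.12
tool_pos: [0.4924, -0.2484, 0.1149]
tool_rot: [3.141, -0.0, 0.172]
contact_force: [-2.1, 1.7, 7.9]
opening: 0.001
grip_force: 4.1
```

```bash
python3 - <<'E'
from h import *
s=robot.observe(); print(s["tool_pos"],s["contact_force"])
for n in("side","top"):
    c=cam(n); W=world(c); d=W[...,:2]-np.array([.4927,-.2488]); Y=np.radians(9.85)
    X=d[...,0]*np.cos(Y)+d[...,1]*np.sin(Y); V=d[...,0]*np.sin(Y)-d[...,1]*np.cos(Y); Z=W[...,2]
    m=(abs(X)<.07)&(abs(V)<.028)&(abs(Z-.105)<.012)
    for k,q in(("slim",m),("plates",(abs(abs(X)-.084)<.002)&(abs(V)<.02)&(abs(Z-.105)<.008))): print(n,k,q.sum(),np.median(Z[q]).round(4), np.percentile(Z[q],90).round(4))
    a=m&(X<-.03);b=m&(X>.03); print("tilt",np.median(Z[a]),np.median(Z[b]))
E
```

```text
[ 0.49237783 -0.24844744  0.11494572] [-2.12143444  1.70632463  7.88724709]
side slim 377 0.1071 0.109
side plates 11 0.1047 0.106
tilt 0.1074138573917709 0.10722221434736473
top slim 281 0.1059 0.1107
top plates 34 0.1053 0.1095
tilt 0.10599695375336338 0.1055857419380617
```

>>> carry_out(
  deltas=[
    [0, 0, 0.07, 0, 0, 0, 0],
    [0, 0, 0.07, 0, 0, 0, 0],
    [0, 0, 0.07, 0, 0, 0, 0],
    [0, 0, 0, 0, 0, 0, 0],
    [0, 0, 0, 0, 0, 0, 0],
    [0, 0, 0, 0, 0, 0, 0],
    [0, 0, 0, 0, 0, 0, 0],
    [0, 0, 0, 0, 0, 0, 0],
  ],
)

```text
time: 21.88
tool_pos: [0.4924, -0.2485, 0.113]
tool_rot: [3.141, -0.0, 0.172]
contact_force: [-1.1, 1.0, 9.1]
opening: 0.0005
grip_force: 4.4
```

```bash
python3 - <<'E'
from h import *
s=robot.observe(); print(s["tool_pos"],s["contact_force"])
zs=[]
for i in range(3):
    c=cam("side"); W=world(c); d=W[...,:2]-np.array([.4927,-.2488]); Y=np.radians(9.85)
    X=d[...,0]*np.cos(Y)+d[...,1]*np.sin(Y); V=d[...,0]*np.sin(Y)-d[...,1]*np.cos(Y); Z=W[...,2]
    m=(abs(X)<.07)&(abs(V)<.026)&(abs(Z-.105)<.008); q=(abs(abs(X)-.084)<.003)&(abs(V)<.02)&(abs(Z-.105)<.006)
    print(np.median(Z[m]).round(4),np.median(Z[q]).round(4),q.sum())
cv2.imwrite("pics/s6.png",cv2.resize(c["image"][110:210,240:370],None,fx=6,fy=6,interpolation=cv2.INTER_CUBIC))
print(robot.observe()["tool_pos"])
E
```

```text
[ 0.49241988 -0.248475    0.11297672] [-1.0956001   1.0317606   9.11819603]
0.1052 0.1055 26
0.105 0.1054 27
0.1051 0.1054 25
[ 0.49241273 -0.24845486  0.1129647 ]
```

View pics/s6.png

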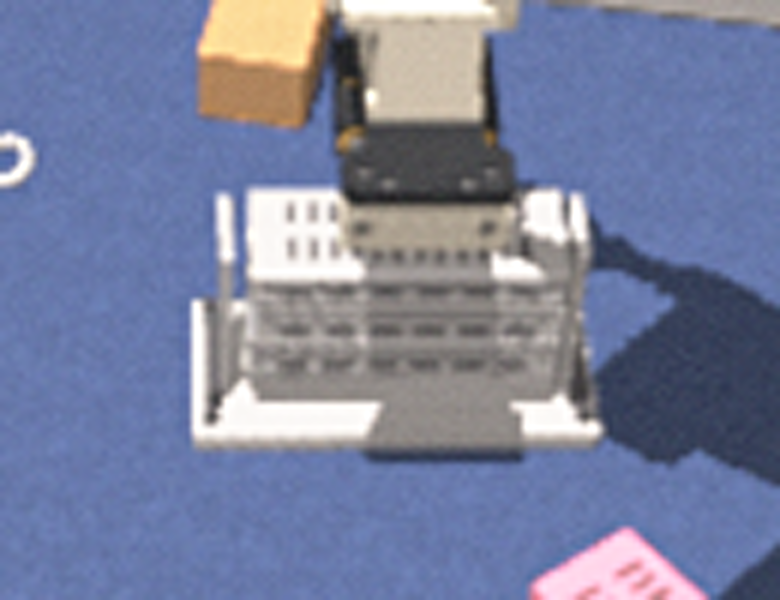

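The picture shows the pile pressed flat, with the slim top (around (400,230)) level with the end plates. The push is 9.1 N, with the tip at 105 mm. Handing in.

```bash
python3 -c "
from cell import robot
print(robot.hand_in())"
```

```text
the job is handed in; nothing more can be done
None
```

The job is handed in: the deep and then the slim cassette were lowered squarely into the cradle, edges lined up to about 1 mm, and the pile is still held pressed at about 9 N with the slim top within 0.5 mm of the end-plate tops and the platform well clear of its stop.

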